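# Set the lid press stop to the tall jar

## Robot

A 7-joint arm with a two-finger parallel gripper is mounted at the origin on the work surface. World frame = base frame: x ahead of the robot, y to its left, z up, the work surface at z = 0. Lengths are in mm, angles in rad, forces in N, time in s.
With the tool pointing down it reaches from about 400 to 925 mm from the base axis. Payload 5.6 kg.
Tool frame: the origin (TCP) lies at the very end of the fingers, on their centre line; the grasp point (between the pads) lies 19 mm behind it; x points along the fingers, z is the direction in which the jaws open and shut, and the axes are right-handed (so a half turn about x gives the same grasp; the last joint's range is limited). The gripper opens to 85 mm and grips with 20 to 120 N. Pads are 22 mm wide; open, the fingers measure 114 mm over their backs; the gripper's body (76 mm by 85 mm) begins 54 mm behind the grasp point. The pads swing forward as they close: fully open they stand 13 mm farther back than shut.
Start: joints at [1.182, 0.468, -0.012, 1.603, 0.006, 1.071, -0.056], TCP at [220.276, -611.546, 193.59] pointing down, gripper open.
Joint ranges: [-2.53, 2.53], [-0.31, 2.02], [-1.57, 1.55], [0.28, 2.44], [-1.29, 4.43], [0.15, 1.84], [-2.92, 2.92]. Speed limits (rad/s): [2.57, 2.57, 3.14, 3.14, 3.14, 3.14, 3.14].

## Interface

Orientations are given as a unit quaternion [w, x, y, z].
In Python, from workcell import telemetry, vision, close_job gives the robot as it stands.
- The arm moves only by the tool servo_tool, never from a script. Its argument "moves" is a list of rows, each an object with "dp": the shift along the world's x, y, z in cm, a list of three; "turn": the turn about the world's z in degrees; "gripper": the closure in counts, from 0 (fully open) to 255 (shut). In form: [{"dp": [dx, dy, dz], "turn": turn, "gripper": gripper}, ...]. A call has 1 to 10 rows; each row is the pose to reach, as a shift and turn from the pose commanded when the call began; what a row does not reach only later rows make up. A row lasts 1/10 s, in which the tool goes at most 50 mm and 8.59 degrees, less where a joint would pass 70% of its speed; a pose out of reach is approached as far as the arm can. A call with a gripper value outside its range is refused whole. The fingers move at their own pace and stop on an object; "squeeze" is the grip in N (left out, the last holds). Time passes only in rows, so rows that repeat a pose let the fingers close. It gives the time, the measured TCP pose, the force and the opening at its end, in the units of the state.
- telemetry.observe(): the state, without advancing time (a new reading comes with each control period).
- vision.grab_frame(name): name is "side" or "top" or "wrist"; returns a dict with "img" (400x640x3 uint8, red, green, blue), "intrinsics" (3x3 intrinsics, pixels), "k1" (the pictures are not rectified: a ray, as slopes to the right and down, at radius r is drawn at 1 + k1 r^2 times it, then the intrinsics apply), "rvec" (rotation vector, rad) and "tvec" (3), from world to camera coordinates, as OpenCV has them. Camera axes: x right, y down, z forward; pixel columns grow to the right and rows downward; lengths in mm; the calibration is good to about 2 mm. A picture is of the moment at which its call begins. There is no depth.
- close_job(): hands the job in, once; it reports no verdict.
The state is a dict: "time": time; "qpos": joint angles; "qd": joint speeds; "joint_torque": joint torques, N m; "eef_pos": TCP position; "orientation": TCP orientation; "contact_force": force on the tool from outside, world axes, zero at the start; "torque": the same for the moment, N m; "opening": opening from 0.0 (shut) to 1.0 (fully open).
Only numpy, scipy, OpenCV 4.12 (cv2) and the standard library are available. Lean on these libraries where they do the work, as an engineer would, in place of code of your own. Each camera call takes 0.05 s, during which the arm holds its last target. There are 200 camera calls.

## Task

Take the taller of the two lidded jars out of the crate and stand it in the lid press, on the deck and fully between the two upright cheeks, keeping it upright all the way (it cannot go in the way it comes out, so set it down in between and grip it across its other sides). Then, with the jar standing there, spin the knurled collar up the threaded rod until the collar's top face is level with the top of the jar's lid. Let go of everything and leave the short jar, the round jug and the loose press arm where they are.

Things in the scene. Friction and masses are not known exactly. Their poses are not given: they have to be found in the camera images.
- jar_mid (a point): centre (half-way up) of the tall jar: an upright white plastic block-shaped jar with a red lid, 42 mm along its x, 60 mm along its y, 100 mm tall with the lid, about 0.2 kg. It stands in one of the crate's two compartments, its 60 mm length along the crate's y, so that only its two broad faces (42 mm apart) leave room for fingers there
- jar_lid (a point): middle of the top face of the tall jar's lid (50 mm above jar_mid); z up
- short_jar_mid (a point): centre of the short jar: same look and footprint (42 x 60 mm) as the tall jar but 74 mm tall; it stands in the crate's other compartment; leave it alone
- crate: open plywood crate, fixed, 146 mm along x, 172 mm along y, 106 mm high, origin at the centre of its underside. Floor 6 mm, walls and the middle divider 8 mm thick and 106 mm high; two compartments side by side along y, centred at y = +41 and -41 mm, each 130 mm along x by 74 mm along y inside
- nest (a point): the jar's place: point on the press deck's upper face (12 mm above the table) midway between two upright plywood cheeks; x along the cheeks, y across them, z up. Cheeks: 80 mm along x, 10 mm thick, 92 mm above the deck, 52 mm apart, open at both x ends; the jar fits only with its 60 mm length along x
- collar_top (a point): centre of the top face of the knurled steel collar on the threaded rod; the collar is 39 mm in diameter and reaches 20 mm down from this point. It starts 6 to 13 mm lower than the lid of a jar standing in the nest; the rod ends 20 mm above that lid. Free space all round the collar
- collar_turn (a joint): turn of the collar about the rod (rad), growing counter-clockwise seen from above, which raises the collar: 16 mm per full turn (coarse four-start thread), range 0 to 10 rad. It turns with light friction (0.05 N m) and stays where it is left
- jug_mid (a point): centre of a round white jug with a red lid, 126 mm high, at most 82 mm in diameter; standing on the table between the crate and the press; leave it alone
- press_arm_mid (a point): middle of the loose press arm lying on the table at the far side: an aluminium bar about 220 mm long along its y, 44 mm wide at most, 30 mm high; leave it alone
- press: the fixed lid press: an aluminium deck 120 mm along x, 250 mm along y, 12 mm thick, origin at the centre of its underside. The nest is at y = +58 mm, the upright threaded rod (16 mm thick, ending 132 mm above the table) at y = -58 mm
Things that resemble listed ones, but are neither listed nor needed, are in the scene too. What is shaped like the part that bears jar_mid but black or pink is not meant.

How it is judged:
By the outcome, as a careful person would: the job done as asked, in the order asked, and still so for the second after the job is handed in, with the robot touching nothing.
It also fails if it takes over 72 s, if anything falls off the work surface, if the arm or the gripper's body presses on something with over 40 N, if the wrist force passes 120 N, or if a joint passes its speed limit or range.

## Working session

There is one attempt and no reset: what is moved stays moved. The work goes in short steps, Python scripts to look and compute and a tool call to move; the robot and the scene stay as the last step left them, time stands still between calls to the robot, and variables do not carry over. Pictures are saved under pics/ and viewed, about 8 in all and at most 12, crops included, and the job is handed in when it is done.

Besides the shell and the picture viewer there is one more tool, called after ">>>" as name([rows], argument=value, ...), one row to a line, values as JSON. servo_tool: Moves the arm, as the interface text tells. Its arguments: {"type":"object","properties":{"moves":{"type":"array"},"squeeze":{"type":"number"}},"required":["moves"]}

```bash
mkdir -p pics; ls; cat > h.py <<'E'
import numpy as np, cv2
from workcell import telemetry, vision, close_job
def save(f,name,box=None,s=1):
    im=f["img"]
    if box: im=im[box[1]:box[3],box[0]:box[2]]
    im=cv2.resize(im,None,fx=s,fy=s,interpolation=cv2.INTER_CUBIC)
    cv2.imwrite("pics/"+name,im[:,:,::-1])
def cam(f):
    R=cv2.Rodrigues(np.array(f["rvec"],float))[0]; t=np.array(f["tvec"],float).ravel()
    return R,t,-R.T@t,np.array(f["intrinsics"],float),float(f["k1"])
def ray(f,uv):
    R,t,C,K,k1=cam(f)
    p=cv2.undistortPoints(np.array(uv,float).reshape(-1,1,2),K,np.array([k1,0,0,0,0.])).reshape(-1,2)
    return C,(np.c_[p,np.ones(len(p))])@R
def onz(f,uv,z):
    C,d=ray(f,uv); return C+d*((z-C[2])/d[:,2])[:,None]
def proj(f,P):
    R,t,C,K,k1=cam(f)
    return cv2.projectPoints(np.array(P,float).reshape(-1,1,3),np.array(f["rvec"],float),t,K,np.array([k1,0,0,0,0.]))[0].reshape(-1,2)
E
python3 - <<'E'
from h import *
import pickle
s=telemetry.observe(); print(s["time"],s["eef_pos"],s["orientation"],s["opening"],s["contact_force"])
F={n:vision.grab_frame(n) for n in("top","side")}
pickle.dump(F,open("F0.pkl","wb"))
for n in F:
    save(F[n],n+"0.png",s=1.25); print(n,cam(F[n])[2].round(0),F[n]["k1"])
E
```

```text
pics
0.0 [ 220.02515634 -610.93778847  192.61705581] [ 0.57799889  0.40689994  0.5790843  -0.40621558] 1.0011286810467965 [-0.29260105 -0.26856844  0.01041688]
top [ 463.    9. 1037.] -0.0784308887410335
side [469. 704. 978.] -0.0660612486618277
```

View pics/top0.png

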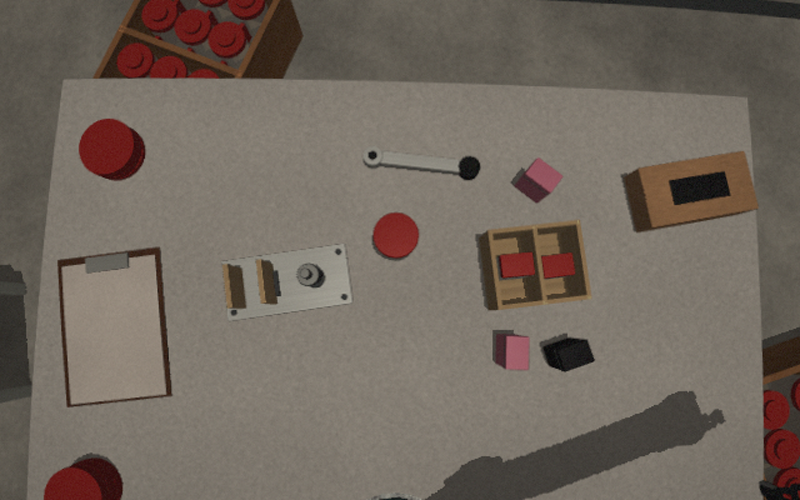

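View pics/side0.png

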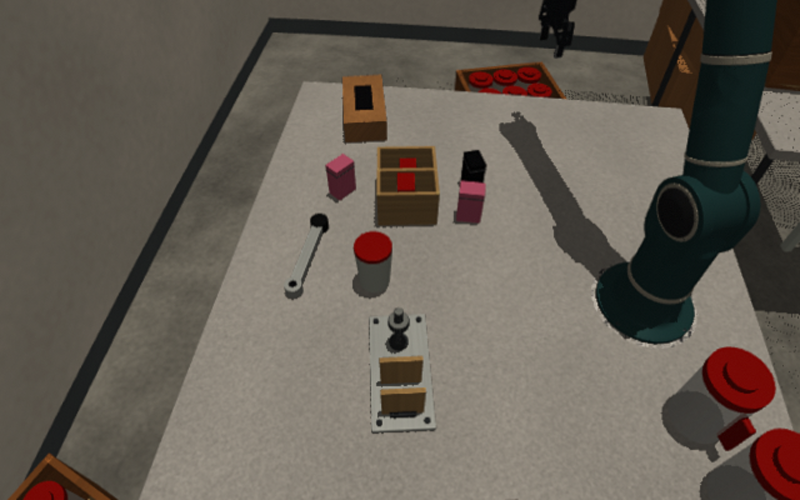

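The top view has +x up and +y left. Crate is centred near (537,265), with two red lids at (517,265) and (558,265). The jug is at (396,235) and the press at (287,282), with cheeks at (234,285) and (266,282) and the rod and collar at (308,273). The left lid looks larger, so I take it as the tall one and will check that by measuring.

```bash
python3 - <<'E'
from h import *
import pickle
F=pickle.load(open("F0.pkl","rb"))
from scipy.spatial.transform import Rotation as Ro
q=telemetry.observe()["orientation"]; print("tool z",Ro.from_quat([q[1],q[2],q[3],q[0]]).as_matrix().round(2).tolist())
cent={}
for n,box in(("top",(300,150,500,260)),("side",(270,100,370,230))):
    f=F[n]; hsv=cv2.cvtColor(f["img"],cv2.COLOR_RGB2HSV)
    m=cv2.inRange(hsv,(0,150,60),(8,255,255))|cv2.inRange(hsv,(172,150,60),(180,255,255))
    k=np.zeros_like(m); k[box[1]:box[3],box[0]:box[2]]=m[box[1]:box[3],box[0]:box[2]]
    for c in cv2.findContours(k,cv2.RETR_EXTERNAL,cv2.CHAIN_APPROX_NONE)[0]:
        if cv2.contourArea(c)<40: continue
        r=cv2.minAreaRect(c); print(n,"red",np.round(r[0],1),cv2.contourArea(c))
        if n=="top":
            for z in (80,106,126):
                P=onz(f,c.reshape(-1,2),z)[:,:2].astype(np.float32); rr=cv2.minAreaRect(P); print("  z",z,np.round(rr[0],1),np.round(rr[1],1),round(rr[2],1))
f=F["top"]; s=1/1.25
def P(name,uv,z): print(name,onz(f,np.array(uv)*s,z)[:,:2].round(1).tolist())
P("crate rim",[(487,232),(579,221),(591,299),(498,309)],106)
P("deck corners",[(221,262),(344,244),(352,302),(229,320)],12)
# wooden mask
hsv=cv2.cvtColor(f["img"],cv2.COLOR_RGB2HSV)
m=cv2.inRange(hsv,(8,70,90),(25,255,255)); k=np.zeros_like(m); k[170:260,165:235]=m[170:260,165:235]
for c in cv2.findContours(k,cv2.RETR_EXTERNAL,cv2.CHAIN_APPROX_NONE)[0]:
    if cv2.contourArea(c)>40:
        rr=cv2.minAreaRect(onz(f,c.reshape(-1,2),104)[:,:2].astype(np.float32)); print("cheek@104",np.round(rr[0],1),np.round(rr[1],1),rr[2])
P("rodtop",[(313,268)],132); P("collar",[(308,274)],100)
S=np.concatenate([f["img"][170:265,165:290],f["img"][170:265,375:500]],1); cv2.imwrite("pics/crop.png",cv2.resize(S,None,fx=3.2,fy=3.2,interpolation=cv2.INTER_CUBIC)[:,:,::-1])
E
```

```text
tool z [[-0.0, 0.94, 0.34], [0.0, 0.34, -0.94], [-1.0, -0.0, -0.0]]
top red [446.3 211.8] 405.5
  z 80 [ 561.3 -289.7] [41.3 60.3] 9.0
  z 106 [ 558.7 -281.6] [40.2 58.6] 9.0
  z 126 [ 556.6 -275.3] [39.3 57.4] 9.0
top red [413.6 211.4] 443.0
  z 80 [ 560.6 -212.6] [43.1 62.1] 7.0
  z 106 [ 558.  -206.6] [42.  60.4] 7.0
  z 126 [ 555.9 -202. ] [41.1 59.1] 7.0
top red [317. 188.] 942.5
  z 80 [609.5  13.1] [79.9 79.1] 1.5
  z 106 [605.6  13. ] [77.7 77. ] 1.5
  z 126 [602.5  12.9] [76.1 75.3] 1.5
side red [297.5 196.5] 542.5
side red [324. 145.] 191.0
side red [326. 130.] 93.0
crate rim [[615.2, -151.6], [640.4, -321.8], [497.9, -342.1], [476.4, -172.4]]
deck corners [[556.7, 361.3], [599.0, 116.7], [484.5, 96.8], [442.4, 338.5]]
cheek@104 [505.9 316.5] [79.5 10. ] 9.565240859985352
cheek@104 [516.2 255.9] [79.4  9.3] 9.843855857849121
rodtop [[539.5, 156.8]]
collar [[531.0, 170.7]]
```

View pics/crop.png

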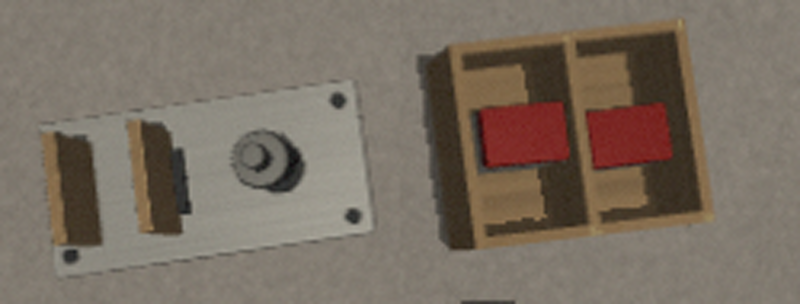

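The crop confirms the reading. The left lid measures 60.4 x 42.0 at z=106, so it is the tall jar, at (558,-207) with yaw about 8.4°. The right lid measures 60.3 x 41.3 at z=80, so it is the short one. The nest is at about (511,286) with yaw 9.7°, and the rod is at (531,171). Next I move above the tall jar.

>>> servo_tool([
  {"dp":[33.8,40.5,2.6],"turn":78,"gripper":70},
  {"dp":[33.8,40.5,2.6],"turn":78,"gripper":70},
  {"dp":[33.8,40.5,2.6],"turn":78,"gripper":70},
  {"dp":[33.8,40.5,2.6],"turn":78,"gripper":70},
  {"dp":[33.8,40.5,2.6],"turn":78,"gripper":70},
  {"dp":[33.8,40.5,2.6],"turn":78,"gripper":70},
  {"dp":[33.8,40.5,2.6],"turn":78,"gripper":70},
  {"dp":[33.8,40.5,2.6],"turn":78,"gripper":70},
  {"dp":[33.8,40.5,2.6],"turn":78,"gripper":70},
  {"dp":[33.8,40.5,2.6],"turn":78,"gripper":70},
])

```text
time: 1.1
eef_pos: [541.0, -226.6, 218.1]
orientation: [0.705, -0.049, 0.705, 0.049]
contact_force: [1.2, -1.4, -0.4]
opening: 0.727
```

>>> servo_tool([
  {"dp":[0,0,0],"turn":0,"gripper":70},
])

```text
time: 1.2
eef_pos: [544.7, -219.6, 218.6]
orientation: [0.706, -0.051, 0.704, 0.054]
contact_force: [0.0, 0.0, 0.6]
opening: 0.734
```

>>> servo_tool([
  {"dp":[1.3,1.2,0],"turn":0,"gripper":70},
  {"dp":[1.3,1.2,0],"turn":0,"gripper":70},
])

```text
time: 1.4
eef_pos: [554.1, -214.2, 217.8]
orientation: [0.705, -0.049, 0.705, 0.05]
contact_force: [-0.1, 1.3, -0.4]
opening: 0.723
```

```bash
cat >> h.py <<'E'
from scipy.spatial.transform import Rotation as Ro
def state():
    s=telemetry.observe(); q=s["orientation"]; z=Ro.from_quat([q[1],q[2],q[3],q[0]]).as_matrix()[:,2]
    print("t",round(s["time"],2),"tcp",np.round(s["eef_pos"],1),"jaw deg",np.degrees(np.arctan2(z[1],z[0])).round(1),"open",round(s["opening"],3),"F",np.round(s["contact_force"],1),"q7",round(s["qpos"][6],2))
    return s
def redmask(f):
    hsv=cv2.cvtColor(f["img"],cv2.COLOR_RGB2HSV)
    return cv2.inRange(hsv,(0,150,60),(8,255,255))|cv2.inRange(hsv,(172,150,60),(180,255,255))
def reds(f,z,amin=300):
    for c in cv2.findContours(redmask(f),cv2.RETR_EXTERNAL,cv2.CHAIN_APPROX_NONE)[0]:
        if cv2.contourArea(c)>amin:
            r=cv2.minAreaRect(onz(f,c.reshape(-1,2),z)[:,:2].astype(np.float32)); print("red@",z,np.round(r[0],1),np.round(r[1],1),round(r[2],1))
E
python3 - <<'E'
from h import *
state(); f=vision.grab_frame("wrist"); save(f,"w1.png"); print(cam(f)[2]); reds(f,106); reds(f,80)
E
```

```text
t 1.4 tcp [ 554.1 -214.2  217.8] jaw deg 8.0 open 0.723 F [-0.1  1.3 -0.4] q7 0.29
[ 544.56993572 -146.45125664  398.56875847]
red@ 106 [ 558.9 -281.2] [38.3 52.4] 8.1
red@ 106 [ 556.3 -208.4] [41.7 61.1] 6.5
red@ 80 [ 560.2 -293.1] [41.7 57.1] 8.1
red@ 80 [ 557.3 -213.9] [45.4 66.5] 6.5
```

View pics/w1.png

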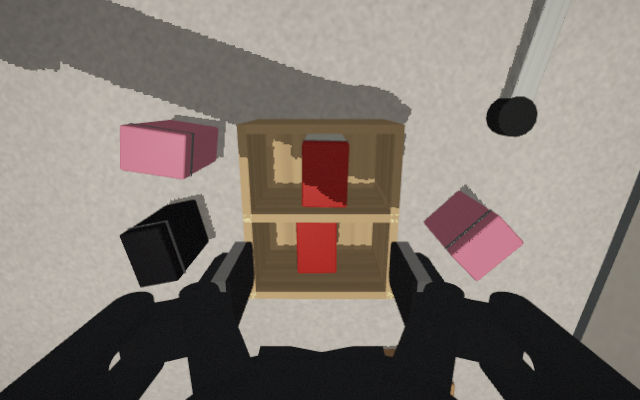

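The wrist view puts the tall jar at (317,247) between the fingers, inside its compartment. That agrees with the top view to about 2 mm, so I use (557,-207.5).

>>> servo_tool([
  {"dp":[0.3,0.6,0],"turn":0,"gripper":70},
  {"dp":[0.3,0.6,0],"turn":0,"gripper":70},
  {"dp":[0.3,0.6,-3],"turn":0,"gripper":70},
  {"dp":[0.3,0.6,-6],"turn":0,"gripper":70},
  {"dp":[0.3,0.6,-9],"turn":0,"gripper":70},
  {"dp":[0.3,0.6,-9],"turn":0,"gripper":70},
  {"dp":[0.3,0.6,-9],"turn":0,"gripper":70},
])

```text
time: 2.15
eef_pos: [556.2, -210.5, 128.6]
orientation: [0.705, -0.048, 0.706, 0.048]
contact_force: [-0.0, 0.0, 0.8]
opening: 0.729
```

```bash
python3 - <<'E'
from h import *
state(); f=vision.grab_frame("wrist"); save(f,"w2.png"); reds(f,106)
E
```

```text
t 2.15 tcp [ 556.2 -210.5  128.6] jaw deg 7.8 open 0.729 F [-0.   0.   0.8] q7 0.23
red@ 106 [ 558.8 -277.8] [36.8 46.4] 8.4
red@ 106 [ 556.5 -207.9] [41.6 61.5] 6.3
```

View pics/w2.png

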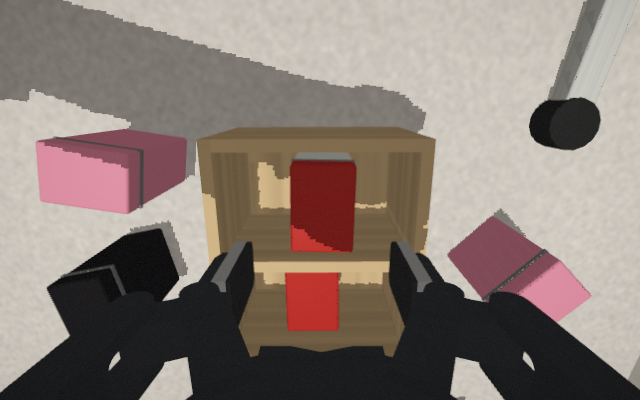

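```bash
python3 - <<'E'
from h import *
s=state(); f=vision.grab_frame("wrist"); p=np.array(s["eef_pos"]); print(cam(f)[2].round(1))
print("tcp px",proj(f,[p,p+[0,0,13],[557,-207.5,106],[p[0],p[1],106],[p[0],p[1],52]]).round(0).tolist())
E
```

```text
t 2.2 tcp [ 557.  -210.6  129.6] jaw deg 7.8 open 0.728 F [ 0.2  0.4 -0.1] q7 0.23
[ 547.4 -142.6  310.2]
tcp px [[321.0, 224.0], [321.0, 233.0], [322.0, 207.0], [321.0, 211.0], [321.0, 190.0]]
```

The upper lid at (323,206) is the tall jar, and its projected position matches. The fingers straddle it with room inside the walls, so I descend and grip.

>>> servo_tool([
  {"dp":[0,0.3,0],"turn":0,"gripper":70},
  {"dp":[0,0.3,-2],"turn":0,"gripper":70},
  {"dp":[0,0.3,-4],"turn":0,"gripper":70},
  {"dp":[0,0.3,-6],"turn":0,"gripper":70},
  {"dp":[0,0.3,-7.7],"turn":0,"gripper":70},
  {"dp":[0,0.3,-7.7],"turn":0,"gripper":70},
  {"dp":[0,0.3,-7.7],"turn":0,"gripper":70},
])

```text
time: 2.95
eef_pos: [557.0, -207.1, 52.2]
orientation: [0.706, -0.048, 0.705, 0.048]
contact_force: [-0.3, 0.2, 0.2]
opening: 0.722
```

>>> servo_tool([
  {"dp":[0,0,0],"turn":0,"gripper":255},
  {"dp":[0,0,0],"turn":0,"gripper":255},
  {"dp":[0,0,0],"turn":0,"gripper":255},
  {"dp":[0,0,0],"turn":0,"gripper":255},
  {"dp":[0,0,0],"turn":0,"gripper":255},
  {"dp":[0,0,0],"turn":0,"gripper":255},
], squeeze=40)

```text
time: 3.55
eef_pos: [557.3, -207.5, 52.9]
orientation: [0.706, -0.049, 0.705, 0.048]
contact_force: [-0.9, -0.0, 6.7]
opening: 0.478
```

>>> servo_tool([
  {"dp":[0,0,1],"turn":0,"gripper":255},
  {"dp":[0,0,3],"turn":0,"gripper":255},
  {"dp":[0,0,6],"turn":0,"gripper":255},
  {"dp":[0,0,9],"turn":0,"gripper":255},
  {"dp":[0,0,12],"turn":0,"gripper":255},
  {"dp":[0,0,14],"turn":0,"gripper":255},
  {"dp":[0,0,14],"turn":0,"gripper":255},
  {"dp":[0,0,14],"turn":0,"gripper":255},
])

```text
time: 4.35
eef_pos: [555.8, -207.1, 191.0]
orientation: [0.705, -0.048, 0.706, 0.048]
contact_force: [0.0, 0.6, -3.3]
opening: 0.479
```

>>> servo_tool([
  {"dp":[-1,2,0],"turn":-8,"gripper":255},
  {"dp":[-2,4,0],"turn":-16,"gripper":255},
  {"dp":[-3,6,0],"turn":-24,"gripper":255},
  {"dp":[-4,8,0],"turn":-32,"gripper":255},
  {"dp":[-5,10,0],"turn":-40,"gripper":255},
  {"dp":[-6,12,0],"turn":-48,"gripper":255},
  {"dp":[-7,14,0],"turn":-56,"gripper":255},
  {"dp":[-8,16,0],"turn":-64,"gripper":255},
  {"dp":[-9,18,0],"turn":-72,"gripper":255},
  {"dp":[-9.6,18.7,0],"turn":-80,"gripper":255},
])

```text
time: 5.35
eef_pos: [458.0, -18.0, 189.5]
orientation: [0.57, 0.417, 0.572, -0.418]
contact_force: [0.8, 0.7, -1.7]
opening: 0.478
```

>>> servo_tool([
  {"dp":[0,0,0],"turn":-5,"gripper":255},
  {"dp":[0,0,-3],"turn":-10,"gripper":255},
  {"dp":[0,0,-6],"turn":-10,"gripper":255},
  {"dp":[0,0,-9],"turn":-10,"gripper":255},
  {"dp":[0,0,-12],"turn":-10,"gripper":255},
  {"dp":[0,0,-13],"turn":-10,"gripper":255},
  {"dp":[0,0,-13.6],"turn":-10,"gripper":255},
  {"dp":[0,0,-13.6],"turn":-10,"gripper":255},
  {"dp":[0,0,-13.6],"turn":-10,"gripper":255},
])

```text
time: 6.25
eef_pos: [461.1, -20.1, 56.0]
orientation: [0.533, 0.465, 0.532, -0.464]
contact_force: [-0.2, 0.4, -1.3]
opening: 0.479
```

```bash
python3 - <<'E'
from h import *
state()
E
```

```text
t 6.25 tcp [461.1 -20.1  56. ] jaw deg -82.2 open 0.479 F [-0.2  0.4 -1.3] q7 -1.63
```

>>> servo_tool([
  {"dp":[0,0,-0.5],"turn":0,"gripper":255},
  {"dp":[0,0,-0.8],"turn":0,"gripper":255},
  {"dp":[0,0,-0.9],"turn":0,"gripper":255},
  {"dp":[0,0,-0.9],"turn":0,"gripper":255},
])

```text
time: 6.65
eef_pos: [460.8, -20.2, 46.9]
orientation: [0.533, 0.465, 0.533, -0.465]
contact_force: [-0.6, 0.1, 2.8]
opening: 0.483
```

>>> servo_tool([
  {"dp":[0,0,0],"turn":0,"gripper":0},
  {"dp":[0,0,0],"turn":0,"gripper":0},
  {"dp":[0,0,0],"turn":0,"gripper":0},
  {"dp":[0,0,0],"turn":0,"gripper":0},
  {"dp":[0,0,3],"turn":0,"gripper":0},
  {"dp":[0,0,7],"turn":0,"gripper":0},
  {"dp":[0,0,11],"turn":0,"gripper":0},
  {"dp":[0,0,15],"turn":0,"gripper":0},
  {"dp":[0,0,15],"turn":8,"gripper":0},
  {"dp":[0,0,15],"turn":16,"gripper":0},
])

```text
time: 7.65
eef_pos: [461.1, -20.2, 197.8]
orientation: [0.595, 0.385, 0.592, -0.384]
contact_force: [0.4, 0.4, -0.6]
opening: 1.001
```

>>> servo_tool([
  {"dp":[0,0,0],"turn":8,"gripper":0},
  {"dp":[0,0,0],"turn":16,"gripper":0},
  {"dp":[0,0,0],"turn":24,"gripper":0},
  {"dp":[0,0,0],"turn":32,"gripper":0},
  {"dp":[0,0,0],"turn":40,"gripper":0},
  {"dp":[0,0,0],"turn":48,"gripper":0},
  {"dp":[0,0,0],"turn":56,"gripper":0},
  {"dp":[0,0,0],"turn":64,"gripper":0},
  {"dp":[0,0,0],"turn":72,"gripper":0},
  {"dp":[0,0,0],"turn":74,"gripper":0},
])

```text
time: 8.65
eef_pos: [460.1, -20.2, 196.1]
orientation: [0.705, -0.049, 0.705, 0.049]
contact_force: [-0.2, -0.3, 0.4]
opening: 1.002
```

```bash
python3 - <<'E'
from h import *
state(); f=vision.grab_frame("wrist"); save(f,"w3.png"); reds(f,100); state()
g=vision.grab_frame("top"); reds(g,100)
E
```

```text
t 8.65 tcp [460.1 -20.2 196.1] jaw deg 8.0 open 1.002 F [-0.2 -0.3  0.4] q7 0.01
red@ 100 [459.9 -18.6] [58.7 43. ] 6.6
red@ 100 [615.1   8.5] [92.3 87.9] 7.9
t 8.7 tcp [460.1 -20.2 196.1] jaw deg 8.0 open 1.0 F [-0.5  0.5  0.3] q7 0.01
red@ 100 [140.7 588.7] [ 58.6 112. ] 4.4
red@ 100 [ 233.5 -712.4] [205.7  70.9] 2.9
red@ 100 [ 559.4 -283.3] [40.8 57.8] 9.0
red@ 100 [606.4  14.1] [78.2 79.7] 1.5
red@ 100 [757.9 561. ] [134.6 107.9] 58.3
red@ 100 [940.5 467.3] [208.1  71.1] 89.2
red@ 100 [1047.2  322.7] [40.7 75.8] 0.1
red@ 100 [1012.5  421.3] [232.3  78.8] 69.3
```

View pics/w3.png

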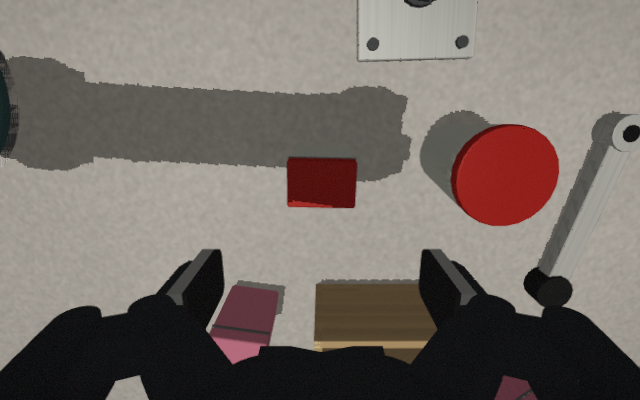

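The jar stands upright at about (460,-19.5), lid centre at (322,182) in the wrist view, and is aligned with the jaws. I regrip it across its 60 mm sides.

>>> servo_tool([
  {"dp":[0,0.1,-4],"turn":0,"gripper":0},
  {"dp":[0,0.1,-7],"turn":0,"gripper":0},
  {"dp":[0,0.1,-10],"turn":0,"gripper":0},
  {"dp":[0,0.1,-12],"turn":0,"gripper":0},
  {"dp":[0,0.1,-14],"turn":0,"gripper":0},
  {"dp":[0,0.1,-15.2],"turn":0,"gripper":0},
  {"dp":[0,0.1,-15.2],"turn":0,"gripper":0},
  {"dp":[0,0.1,-15.2],"turn":0,"gripper":0},
])

```text
time: 9.55
eef_pos: [460.7, -19.0, 44.6]
orientation: [0.706, -0.048, 0.705, 0.048]
contact_force: [0.0, 0.5, 0.6]
opening: 1.003
```

>>> servo_tool([
  {"dp":[0,0,0],"turn":0,"gripper":255},
  {"dp":[0,0,0],"turn":0,"gripper":255},
  {"dp":[0,0,0],"turn":0,"gripper":255},
  {"dp":[0,0,0],"turn":0,"gripper":255},
  {"dp":[0,0,0],"turn":0,"gripper":255},
  {"dp":[0,0,0],"turn":0,"gripper":255},
], squeeze=40)

```text
time: 10.15
eef_pos: [460.8, -19.4, 45.3]
orientation: [0.706, -0.048, 0.705, 0.048]
contact_force: [-1.0, 0.2, 4.7]
opening: 0.691
```

>>> servo_tool([
  {"dp":[0,0,1],"turn":0,"gripper":255},
  {"dp":[0,0,3],"turn":0,"gripper":255},
  {"dp":[0,0,6],"turn":0,"gripper":255},
  {"dp":[0,0,9],"turn":0,"gripper":255},
  {"dp":[0,0,12],"turn":0,"gripper":255},
  {"dp":[0,0,15],"turn":0,"gripper":255},
  {"dp":[0.5,3,16],"turn":1.7,"gripper":255},
  {"dp":[1,6,16],"turn":1.7,"gripper":255},
  {"dp":[1.5,9,16],"turn":1.7,"gripper":255},
  {"dp":[2,12,16],"turn":1.7,"gripper":255},
])

```text
time: 11.15
eef_pos: [480.1, 101.8, 205.2]
orientation: [0.705, -0.059, 0.704, 0.058]
contact_force: [0.3, -0.6, -1.9]
opening: 0.686
```

>>> servo_tool([
  {"dp":[0.5,3,0],"turn":0,"gripper":255},
  {"dp":[1,6,0],"turn":0,"gripper":255},
  {"dp":[1.5,9,0],"turn":0,"gripper":255},
  {"dp":[2,12,0],"turn":0,"gripper":255},
  {"dp":[2.5,15,0],"turn":0,"gripper":255},
  {"dp":[3,17.5,0],"turn":0,"gripper":255},
  {"dp":[3.1,18.5,0],"turn":0,"gripper":255},
  {"dp":[3.1,18.5,0],"turn":0,"gripper":255},
  {"dp":[3.1,18.5,0],"turn":0,"gripper":255},
])

```text
time: 12.05
eef_pos: [511.1, 284.5, 204.2]
orientation: [0.705, -0.059, 0.705, 0.058]
contact_force: [0.5, -0.8, -1.2]
opening: 0.693
```

```bash
python3 - <<'E'
from h import *
s=state(); f=vision.grab_frame("wrist"); save(f,"w4.png"); p=np.array(s["eef_pos"]); reds(f,p[2]-44.9+100); state()
print(proj(f,[[530.6,171.8,132],[511,286,104],[511,286,12]]).round(0).tolist())
E
```

```text
t 12.05 tcp [511.1 284.5 204.2] jaw deg 9.5 open 0.693 F [ 0.5 -0.8 -1.2] q7 -0.64
red@ 259.2861906961559 [510.7 286.7] [58.9 45.6] 8.6
t 12.1 tcp [511.3 284.  204.2] jaw deg 9.4 open 0.691 F [ 0.1 -0.  -0.5] q7 -0.64
[[322.0, 316.0], [321.0, 182.0], [321.0, 163.0]]
```

View pics/w4.png

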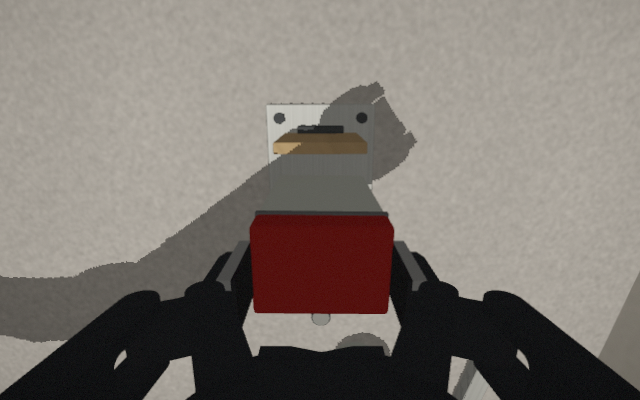

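```bash
python3 - <<'E'
from h import *
f=vision.grab_frame("wrist"); a=np.radians(9.7); ex=np.array([np.cos(a),np.sin(a)]); ey=np.array([-ex[1],ex[0]]); n=np.array([511,286.])
P=[np.r_[n+x*ex+y*ey,104] for y in(26,36) for x in(-40,40)]; print("cheek top pred",proj(f,P).round(1).tolist())
hsv=cv2.cvtColor(f["img"],cv2.COLOR_RGB2HSV); print([ (v,hsv[v,330].tolist()) for v in range(124,160,2)])
print("deck corner holes/edge", onz(f,[(268,105),(372,105)],12).round(1).tolist(), [ (n+ey*67+x*ex).round(1).tolist() for x in(-60,60)])
# jar lid quad bottom/top rows at col 320 and jar's far lower edge
m=redmask(f); 
for u in (280,320,360): r=np.where(m[:,u])[0]; print(u,r.min(),r.max(), onz(f,[(u,r.min()),(u,r.max())],259.3)[:,:2].round(1).tolist())
state()
E
```

```text
cheek top pred [[274.0, 151.6], [368.1, 151.1], [273.5, 139.7], [368.5, 139.3]]
[(124, [30, 9, 83]), (126, [150, 7, 37]), (128, [90, 7, 35]), (130, [90, 7, 35]), (132, [18, 32, 40]), (134, [17, 114, 85]), (136, [18, 110, 86]), (138, [18, 106, 87]), (140, [17, 110, 88]), (142, [18, 116, 92]), (144, [18, 110, 95]), (146, [17, 109, 98]), (148, [18, 108, 99]), (150, [17, 104, 101]), (152, [18, 112, 98]), (154, [24, 13, 101]), (156, [30, 13, 99]), (158, [30, 13, 100])]
deck corner holes/edge [[443.6, 338.8, 12.0], [555.2, 357.3, 12.0]] [[440.6, 341.9], [558.9, 362.2]]
280 215 312 [[491.0, 306.0], [496.8, 261.3]]
320 215 312 [[506.8, 308.7], [514.1, 264.2]]
360 216 313 [[522.7, 310.9], [531.5, 266.6]]
t 12.15 tcp [511.5 284.  204.3] jaw deg 9.4 open 0.688 F [ 0.2  0.1 -1.9] q7 -0.64
```

The far cheek's inner top edge at row 153.5 (predicted 151.6) and the lid both put the jar within about 1 mm of the nest centre line. I lower it.

>>> servo_tool([
  {"dp":[0,0,-2],"turn":0,"gripper":255},
  {"dp":[0,0,-4],"turn":0,"gripper":255},
  {"dp":[0,0,-5.5],"turn":0,"gripper":255},
  {"dp":[0,0,-7],"turn":0,"gripper":255},
  {"dp":[0,0,-8],"turn":0,"gripper":255},
  {"dp":[0,0,-9],"turn":0,"gripper":255},
  {"dp":[0,0,-9],"turn":0,"gripper":255},
])

```text
time: 12.85
eef_pos: [510.6, 285.3, 112.9]
orientation: [0.704, -0.059, 0.705, 0.058]
contact_force: [-0.6, -0.6, -2.3]
opening: 0.69
```

>>> servo_tool([
  {"dp":[0,0,-1],"turn":0,"gripper":255},
  {"dp":[0,0,-2],"turn":0,"gripper":255},
  {"dp":[0,0,-3],"turn":0,"gripper":255},
  {"dp":[0,0,-4],"turn":0,"gripper":255},
  {"dp":[0,0,-5],"turn":0,"gripper":255},
  {"dp":[0,0,-5.3],"turn":0,"gripper":255},
  {"dp":[0,0,-5.3],"turn":0,"gripper":255},
])

```text
time: 13.55
eef_pos: [510.8, 285.7, 60.5]
orientation: [0.704, -0.059, 0.705, 0.059]
contact_force: [1.0, -0.0, -2.0]
opening: 0.693
```

No side force, so the jar is between the cheeks. Next comes the final 4 mm.

>>> servo_tool([
  {"dp":[0,0,-0.2],"turn":0,"gripper":255},
  {"dp":[0,0,-0.3],"turn":0,"gripper":255},
  {"dp":[0,0,-0.4],"turn":0,"gripper":255},
  {"dp":[0,0,-0.4],"turn":0,"gripper":255},
])

```text
time: 13.95
eef_pos: [511.5, 286.0, 57.5]
orientation: [0.705, -0.059, 0.704, 0.059]
contact_force: [-0.2, 0.5, -2.5]
opening: 0.69
```

>>> servo_tool([
  {"dp":[0,0,-0.1],"turn":0,"gripper":255},
  {"dp":[0,0,-0.1],"turn":0,"gripper":255},
  {"dp":[0,0,-0.1],"turn":0,"gripper":255},
])

```text
time: 14.25
eef_pos: [511.4, 286.2, 57.4]
orientation: [0.705, -0.059, 0.704, 0.059]
contact_force: [-2.0, -1.0, 5.9]
opening: 0.69
```

>>> servo_tool([
  {"dp":[0,0,0],"turn":0,"gripper":0},
  {"dp":[0,0,0],"turn":0,"gripper":0},
  {"dp":[0,0,0],"turn":0,"gripper":0},
  {"dp":[0,0,0],"turn":0,"gripper":0},
  {"dp":[0,0,3],"turn":0,"gripper":0},
  {"dp":[0,0,7],"turn":0,"gripper":0},
  {"dp":[0,0,10],"turn":0,"gripper":190},
  {"dp":[0,0,10],"turn":0,"gripper":190},
  {"dp":[0,0,10],"turn":0,"gripper":190},
  {"dp":[0,0,10],"turn":0,"gripper":190},
], squeeze=30)

```text
time: 15.25
eef_pos: [510.6, 285.1, 154.9]
orientation: [0.704, -0.059, 0.705, 0.058]
contact_force: [0.3, 0.4, 0.3]
opening: 0.329
```

```bash
python3 - <<'E'
from h import *
s=state(); f=vision.grab_frame("wrist"); reds(f,112); g=vision.grab_frame("top"); reds(g,112); state()
top=g["img"][170:265,165:290]; w=cv2.resize(f["img"],(480,300)); t=cv2.resize(top,(395,300),interpolation=cv2.INTER_CUBIC)
cv2.imwrite("pics/w5.png",cv2.resize(np.concatenate([w,t],1),(800,274))[:,:,::-1])
E
```

```text
t 15.25 tcp [510.6 285.1 154.9] jaw deg 9.5 open 0.329 F [0.3 0.4 0.3] q7 -0.67
red@ 112 [510.6 287.5] [59.5 43.8] 8.5
red@ 112 [149.2 580.6] [ 66.6 112.7] 4.4
red@ 112 [ 236.4 -703. ] [202.3  70.3] 2.3
red@ 112 [511.4 286.4] [58.2 43.2] 8.8
red@ 112 [ 557.6 -279.6] [40.9 57.9] 9.0
red@ 112 [604.6  14.1] [77.2 78.7] 1.5
red@ 112 [753.9 553.8] [133.5 106.7] 58.3
red@ 112 [934.3 460.4] [207.7  70.2] 89.2
red@ 112 [1039.8  346.1] [130.   40.3] 89.9
red@ 112 [1005.5  414.8] [229.1  78. ] 68.9
t 15.35 tcp [510.5 285.3 154.7] jaw deg 9.5 open 0.259 F [-0.8  0.4 -0.6] q7 -0.67
```

View pics/w5.png

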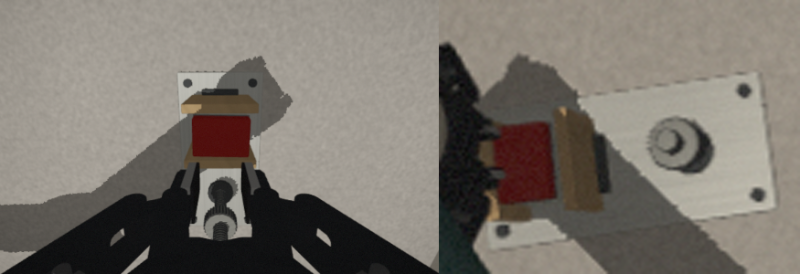

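The jar stands between the cheeks, lid at (511,287), and the lid size at z=112 agrees. Now I probe the lid height with nearly closed fingertips as a reference for the collar.

>>> servo_tool([
  {"dp":[0,0.1,-2],"turn":0,"gripper":185},
  {"dp":[0,0.1,-3.5],"turn":0,"gripper":185},
  {"dp":[0,0.1,-4.0],"turn":0,"gripper":185},
  {"dp":[0,0.1,-4.0],"turn":0,"gripper":185},
])

```text
time: 15.75
eef_pos: [510.4, 286.4, 114.7]
orientation: [0.704, -0.059, 0.706, 0.058]
contact_force: [0.3, -0.1, 0.2]
opening: 0.276
```

>>> servo_tool([
  {"dp":[0,0,-0.1],"turn":0,"gripper":185},
  {"dp":[0,0,-0.2],"turn":0,"gripper":185},
  {"dp":[0,0,-0.2],"turn":0,"gripper":185},
])

```text
time: 16.05
eef_pos: [511.5, 287.0, 114.7]
orientation: [0.705, -0.059, 0.704, 0.059]
contact_force: [-0.4, 0.1, -1.0]
opening: 0.273
```

>>> servo_tool([
  {"dp":[0,0,-0.1],"turn":0,"gripper":185},
  {"dp":[0,0,-0.1],"turn":0,"gripper":185},
])

```text
time: 16.25
eef_pos: [511.3, 286.8, 113.3]
orientation: [0.705, -0.059, 0.705, 0.059]
contact_force: [0.6, 0.3, -0.7]
opening: 0.274
```

>>> servo_tool([
  {"dp":[0,0,-0.1],"turn":0,"gripper":185},
  {"dp":[0,0,-0.1],"turn":0,"gripper":185},
])

```text
time: 16.45
eef_pos: [511.2, 286.8, 112.1]
orientation: [0.705, -0.059, 0.705, 0.059]
contact_force: [-0.5, -0.1, 0.5]
opening: 0.273
```

>>> servo_tool([
  {"dp":[0,0,-0.1],"turn":0,"gripper":185},
  {"dp":[0,0,-0.1],"turn":0,"gripper":185},
])

```text
time: 16.65
eef_pos: [511.2, 286.8, 111.1]
orientation: [0.705, -0.059, 0.705, 0.059]
contact_force: [0.3, -0.2, -0.4]
opening: 0.273
```

>>> servo_tool([
  {"dp":[0,0,-0.1],"turn":0,"gripper":185},
  {"dp":[0,0,-0.1],"turn":0,"gripper":185},
])

```text
time: 16.85
eef_pos: [511.2, 286.8, 110.1]
orientation: [0.705, -0.059, 0.705, 0.059]
contact_force: [0.7, -0.7, 0.1]
opening: 0.277
```

>>> servo_tool([
  {"dp":[0,0,-0.1],"turn":0,"gripper":185},
  {"dp":[0,0,-0.1],"turn":0,"gripper":185},
])

```text
time: 17.05
eef_pos: [511.2, 286.8, 109.0]
orientation: [0.705, -0.059, 0.705, 0.059]
contact_force: [0.1, 0.0, 0.1]
opening: 0.271
```

>>> servo_tool([
  {"dp":[0,0,-0.1],"turn":0,"gripper":185},
  {"dp":[0,0,-0.1],"turn":0,"gripper":185},
])

```text
time: 17.25
eef_pos: [511.2, 286.8, 108.1]
orientation: [0.705, -0.059, 0.705, 0.059]
contact_force: [-0.3, 0.7, 0.2]
opening: 0.274
```

>>> servo_tool([
  {"dp":[0,0,-0.1],"turn":0,"gripper":185},
  {"dp":[0,0,-0.1],"turn":0,"gripper":185},
])

```text
time: 17.45
eef_pos: [511.2, 286.8, 107.1]
orientation: [0.705, -0.059, 0.705, 0.059]
contact_force: [-0.1, 0.6, -0.2]
opening: 0.273
```

>>> servo_tool([
  {"dp":[0,0,-0.1],"turn":0,"gripper":185},
  {"dp":[0,0,-0.1],"turn":0,"gripper":185},
])

```text
time: 17.65
eef_pos: [511.2, 286.8, 106.1]
orientation: [0.705, -0.059, 0.705, 0.059]
contact_force: [-0.0, 0.3, -0.2]
opening: 0.276
```

>>> servo_tool([
  {"dp":[0,0,-0.1],"turn":0,"gripper":185},
  {"dp":[0,0,-0.1],"turn":0,"gripper":185},
])

```text
time: 17.85
eef_pos: [511.2, 286.8, 105.1]
orientation: [0.705, -0.059, 0.705, 0.059]
contact_force: [0.3, -0.0, -0.1]
opening: 0.272
```

>>> servo_tool([
  {"dp":[0,0,-0.1],"turn":0,"gripper":185},
  {"dp":[0,0,-0.1],"turn":0,"gripper":185},
])

```text
time: 18.05
eef_pos: [511.2, 286.8, 104.1]
orientation: [0.705, -0.059, 0.705, 0.059]
contact_force: [-0.2, -0.3, 0.5]
opening: 0.269
```

>>> servo_tool([
  {"dp":[0,0,-0.1],"turn":0,"gripper":185},
  {"dp":[0,0,-0.1],"turn":0,"gripper":185},
])

```text
time: 18.25
eef_pos: [511.2, 286.8, 103.1]
orientation: [0.705, -0.059, 0.705, 0.059]
contact_force: [-0.2, -0.2, 0.2]
opening: 0.275
```

>>> servo_tool([
  {"dp":[0,0,-0.1],"turn":0,"gripper":185},
  {"dp":[0,0,-0.1],"turn":0,"gripper":185},
])

```text
time: 18.45
eef_pos: [511.2, 286.8, 102.1]
orientation: [0.705, -0.059, 0.705, 0.059]
contact_force: [0.1, -0.5, 0.1]
opening: 0.273
```

>>> servo_tool([
  {"dp":[0,0,-0.1],"turn":0,"gripper":185},
  {"dp":[0,0,-0.1],"turn":0,"gripper":185},
])

```text
time: 18.65
eef_pos: [511.2, 286.8, 101.1]
orientation: [0.705, -0.059, 0.705, 0.059]
contact_force: [-0.7, 0.6, 0.4]
opening: 0.275
```

```bash
python3 - <<'E'
from h import *
state(); f=vision.grab_frame("wrist"); reds(f,112); save(f,"w6.png")
E
```

```text
t 18.65 tcp [511.2 286.8 101.1] jaw deg 9.5 open 0.275 F [-0.7  0.6  0.4] q7 -0.71
red@ 112 [510.5 288.1] [59.1 44.6] 8.3
```

View pics/w6.png

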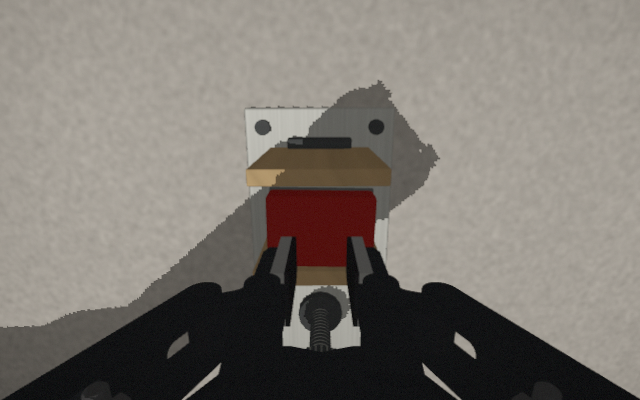

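```bash
python3 - <<'E'
from h import *
s=state(); f=vision.grab_frame("wrist"); p=np.array(s["eef_pos"]); a=np.radians(9.5); ex=np.array([np.cos(a),np.sin(a),0]); ey=np.array([-ex[1],ex[0],0])
for dz in(0,5,10,15,20,25): print(dz,proj(f,[p+12*ex+11*ey+[0,0,dz],p-12*ex+11*ey+[0,0,dz],p+12*ex-11*ey+[0,0,dz]]).round(0).tolist())
print(np.array(s["qpos"]).round(3).tolist())
E
```

```text
t 18.7 tcp [511.2 286.8 101.1] jaw deg 9.5 open 0.277 F [-0.2  0.3 -0. ] q7 -0.71
0 [[342.0, 206.0], [300.0, 206.0], [342.0, 242.0]]
5 [[343.0, 209.0], [300.0, 209.0], [342.0, 245.0]]
10 [[343.0, 212.0], [299.0, 212.0], [343.0, 249.0]]
15 [[344.0, 215.0], [299.0, 215.0], [343.0, 253.0]]
20 [[345.0, 218.0], [298.0, 218.0], [344.0, 257.0]]
25 [[345.0, 222.0], [297.0, 222.0], [344.0, 262.0]]
[-0.133, 0.55, -0.574, 1.809, 0.373, 0.892, -0.712]
```

The strips seen by the wrist camera don't end where the TCP should be. I check with the side camera, marking the TCP projection.

```bash
python3 - <<'E'
from h import *
s=state(); f=vision.grab_frame("side"); p=np.array(s["eef_pos"]); a=np.radians(9.5); ex=np.array([np.cos(a),np.sin(a),0]); ey=np.array([-ex[1],ex[0],0])
b=(260,190,400,350); S=5
P=proj(f,[p,p+[0,0,20],p+[0,0,40],np.r_[511,287,112]+21*ey-30*ex,np.r_[511,287,112]+21*ey+30*ex,[531,171,132],[531,171,100]]); print(P.round(1).tolist())
im=cv2.resize(f["img"][b[1]:b[3],b[0]:b[2]],None,fx=S,fy=S,interpolation=cv2.INTER_CUBIC)
im=np.clip(im.astype(float)*1.7,0,255).astype(np.uint8)
for i,q in enumerate(P): cv2.circle(im,tuple(int(v) for v in (q-b[:2]+.5)*S),3,(0,255,0) if i<3 else (0,0,255) if i<5 else (255,255,0),-1)
cv2.imwrite("pics/s7.png",cv2.resize(im,(520,595))[:,:,::-1])
E
```

```text
t 18.75 tcp [511.3 286.8 101.2] jaw deg 9.5 open 0.276 F [-0.4 -0.   0.2] q7 -0.71
[[320.4, 300.5], [320.5, 296.5], [320.5, 292.4], [334.7, 306.7], [307.3, 307.9], [317.7, 248.6], [317.7, 255.8]]
```

View pics/s7.png

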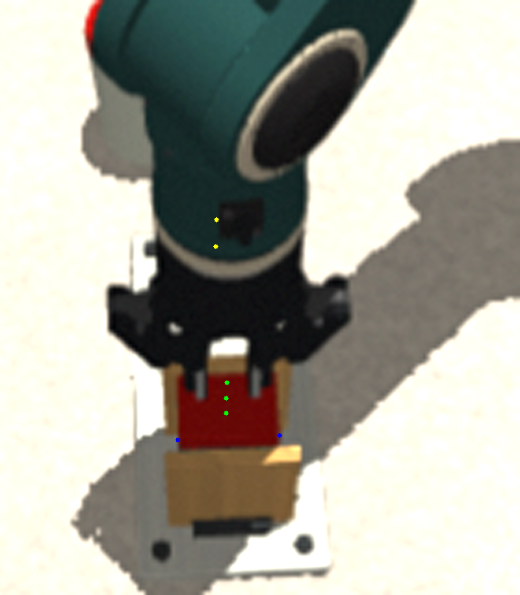

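The side view shows the fingertips at rows ~397, well above the lid. They end about 40 mm above the stated TCP. I keep probing downward to measure that offset.

>>> servo_tool([
  {"dp":[0,0,-0.4],"turn":0,"gripper":185},
  {"dp":[0,0,-0.8],"turn":0,"gripper":185},
  {"dp":[0,0,-1.2],"turn":0,"gripper":185},
  {"dp":[0,0,-1.2],"turn":0,"gripper":185},
])

```text
time: 19.2
eef_pos: [510.8, 286.5, 88.3]
orientation: [0.704, -0.059, 0.705, 0.058]
contact_force: [-0.2, -0.6, 0.6]
opening: 0.277
```

>>> servo_tool([
  {"dp":[0,0,-0.2],"turn":0,"gripper":185},
  {"dp":[0,0,-0.4],"turn":0,"gripper":185},
  {"dp":[0,0,-0.4],"turn":0,"gripper":185},
])

```text
time: 19.5
eef_pos: [511.1, 286.8, 84.9]
orientation: [0.705, -0.059, 0.705, 0.059]
contact_force: [0.7, 0.7, -0.1]
opening: 0.279
```

>>> servo_tool([
  {"dp":[0,0,-0.15],"turn":0,"gripper":185},
  {"dp":[0,0,-0.3],"turn":0,"gripper":185},
  {"dp":[0,0,-0.3],"turn":0,"gripper":185},
])

```text
time: 19.8
eef_pos: [511.1, 286.7, 82.0]
orientation: [0.705, -0.059, 0.705, 0.059]
contact_force: [-0.1, -0.2, 0.0]
opening: 0.273
```

```bash
python3 - <<'E'
from h import *
s=state(); f=vision.grab_frame("wrist"); reds(f,112); m=f["img"]
for r in range(222,262,3): print(r,''.join('%4d'%v for v in m[r,264:376:4].max(1)), ''.join('R' if (v[0]>2*v[1]) else '.' for v in m[r,264:376:4].astype(int)))
E
```

```text
t 19.8 tcp [511.1 286.7  82. ] jaw deg 9.5 open 0.273 F [-0.1 -0.2  0. ] q7 -0.73
red@ 112 [510.4 288.3] [58.9 44.9] 8.7
222   83  84  82  82  85  83  83  84  84  83  82  84  83  84  84  84  84  83  85  84  84  81  84  83  84  83  82  83 RRRRRRRRRRRRRRRRRRRRRRRRRRRR
225   84  83  84  83  85  84  83  84  82  84  82  84  83  83  83  83  83  86  84  82  84  82  82  83  83  81  84  84 RRRRRRRRRRRRRRRRRRRRRRRRRRRR
228   83  84  85  83  82  85  81  83  84  84  83  84  82  83  82  82  85  82  83  86  84  82  84  82  83  83  84  83 RRRRRRRRRRRRRRRRRRRRRRRRRRRR
231   83  84  85  84  85  84  84  83  82  83  83  82  83  82  82  84  84  83  82  83  84  84  83  83  82  84  85  83 RRRRRRRRRRRRRRRRRRRRRRRRRRRR
234   84  83  83  82  82  86  83  83  83  84  85  83  83  83  83  83  84  85  83  83  83  85  84  84  82  84  84  82 RRRRRRRRRRRRRRRRRRRRRRRRRRRR
237   84  83  84  82  80  75  73  30  66  84  85  84  84  85  83  82  84  82  84  84  84  26  73  72  72  83  85  82 RRRR....RRRRRRRRRRRRR....RRR
240   85  82  85  82  72  73  72  20  58  84  83  82  83  82  83  82  83  84  83  83  83  17  63  74  7
[... 364 characters left out ...]
 68  17  57  81  82  84  84  83  85  83  82  84  84  84  83  18  18  73  71  72  20  26 R.......RRRRRRRRRRRRR.......
252   21  20  21  61  73  72  53  16  55  82  84  82  85  84  84  83  85  84  83  83  83  19  12  73  74  73  18  21 ........RRRRRRRRRRRRR.......
255   25  21  16  70  72  72  23  17  48  82  83  84  84  83  84  82  84  83  82  83  83  14  15  72  73  72  34  15 ........RRRRRRRRRRRRR.......
258   24  21  22  72  73  74  16  18  45  82  83  83  84  83  83  82  83  84  83  83  82  18  16  60  73  74  61  20 ........RRRRRRRRRRRRR.......
261   21  23  22  74  73  72  19  13  41  83  84  83  83  83  84  82  84  84  81  84  82  20  19  49  72  71  73  16 ........RRRRRRRRRRRRR.......
```

>>> servo_tool([
  {"dp":[0,0,-0.2],"turn":0,"gripper":185},
  {"dp":[0,0,-0.4],"turn":0,"gripper":185},
  {"dp":[0,0,-0.4],"turn":0,"gripper":185},
])

```text
time: 20.15
eef_pos: [511.1, 286.7, 77.9]
orientation: [0.704, -0.059, 0.705, 0.058]
contact_force: [-0.0, 0.5, 0.5]
opening: 0.276
```

>>> servo_tool([
  {"dp":[0,0,-0.2],"turn":0,"gripper":185},
  {"dp":[0,0,-0.2],"turn":0,"gripper":185},
])

```text
time: 20.35
eef_pos: [511.1, 286.8, 75.9]
orientation: [0.705, -0.059, 0.705, 0.059]
contact_force: [-0.7, -0.4, 0.1]
opening: 0.275
```

>>> servo_tool([
  {"dp":[0,0,-0.15],"turn":0,"gripper":185},
  {"dp":[0,0,-0.15],"turn":0,"gripper":185},
])

```text
time: 20.55
eef_pos: [511.2, 286.8, 74.5]
orientation: [0.705, -0.059, 0.705, 0.059]
contact_force: [-0.2, 0.2, 0.0]
opening: 0.276
```

>>> servo_tool([
  {"dp":[0,0,-0.15],"turn":0,"gripper":185},
  {"dp":[0,0,-0.15],"turn":0,"gripper":185},
])

```text
time: 20.75
eef_pos: [511.4, 287.0, 74.4]
orientation: [0.705, -0.059, 0.704, 0.058]
contact_force: [-2.7, -1.7, 8.4]
opening: 0.272
```

Contact at TCP z=74.4 with 8 N upward, so the real fingertips sit about 37.6 mm above the reported TCP at this opening. I'll use that offset from here on. Next I lift and move over the rod.

>>> servo_tool([
  {"dp":[0,0,3],"turn":0,"gripper":185},
  {"dp":[0,0,7],"turn":0,"gripper":100},
  {"dp":[0,0,10],"turn":0,"gripper":0},
  {"dp":[0.6,-3,10],"turn":0,"gripper":0},
  {"dp":[1.2,-7,10],"turn":0,"gripper":0},
  {"dp":[1.9,-11.5,10],"turn":0,"gripper":0},
  {"dp":[1.9,-11.5,10],"turn":0,"gripper":0},
  {"dp":[1.9,-11.5,10],"turn":0,"gripper":0},
])

```text
time: 21.55
eef_pos: [530.6, 170.6, 173.3]
orientation: [0.705, -0.058, 0.705, 0.057]
contact_force: [-0.3, 0.2, 0.1]
opening: 1.002
```

```bash
python3 - <<'E'
from h import *
import pickle
s=state(); f=vision.grab_frame("wrist"); pickle.dump(f,open("w8.pkl","wb"))
P=proj(f,[[530.6,171.5,132],[530.6,171.5,102],[530.6,171.5,12]]); print(P.round(1).tolist())
b=(230,60,410,240); S=3
im=cv2.resize(f["img"][b[1]:b[3],b[0]:b[2]],None,fx=S,fy=S,interpolation=cv2.INTER_CUBIC); im=np.clip(im*1.4,0,255).astype(np.uint8)
for q in P: cv2.circle(im,tuple(int(v) for v in (q-b[:2]+.5)*S),2,(0,255,0),-1)
cv2.imwrite("pics/w8.png",im[:,:,::-1])
E
```

```text
t 21.55 tcp [530.6 170.6 173.3] jaw deg 9.3 open 1.002 F [-0.3  0.2  0.1] q7 -0.45
[[321.3, 202.1], [321.3, 191.0], [321.2, 168.8]]
```

View pics/w8.png

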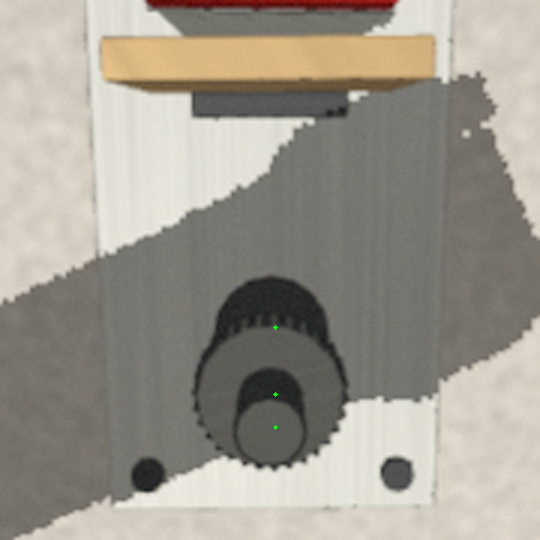

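This view gives the rod top centre at crop (270,432) and the collar centre at about (272,393). Both are within about 1 mm of the tool axis, so the axis is at (530,170.7). I close the fingers to straddle the rod and probe the collar top.

>>> servo_tool([
  {"dp":[-0.05,0,-2],"turn":0,"gripper":185},
  {"dp":[-0.05,0,-4],"turn":0,"gripper":185},
  {"dp":[-0.05,0,-6],"turn":0,"gripper":185},
  {"dp":[-0.05,0,-7],"turn":0,"gripper":185},
  {"dp":[-0.05,0,-7],"turn":0,"gripper":185},
  {"dp":[-0.05,0,-7.5],"turn":0,"gripper":185},
  {"dp":[-0.05,0,-8],"turn":0,"gripper":185},
  {"dp":[-0.05,0,-8],"turn":0,"gripper":185},
])

```text
time: 22.4
eef_pos: [529.7, 171.9, 93.1]
orientation: [0.705, -0.059, 0.705, 0.059]
contact_force: [0.7, -0.0, 1.2]
opening: 0.277
```

>>> servo_tool([
  {"dp":[0,0,-0.4],"turn":0,"gripper":185},
  {"dp":[0,0,-0.8],"turn":0,"gripper":185},
  {"dp":[0,0,-1.2],"turn":0,"gripper":185},
  {"dp":[0,0,-1.6],"turn":0,"gripper":185},
  {"dp":[0,0,-2.0],"turn":0,"gripper":185},
  {"dp":[0,0,-2.0],"turn":0,"gripper":185},
])

```text
time: 23.0
eef_pos: [529.3, 171.7, 72.5]
orientation: [0.704, -0.059, 0.705, 0.059]
contact_force: [-0.1, 0.4, 0.3]
opening: 0.276
```

>>> servo_tool([
  {"dp":[0,0,-0.2],"turn":0,"gripper":185},
  {"dp":[0,0,-0.3],"turn":0,"gripper":185},
  {"dp":[0,0,-0.3],"turn":0,"gripper":185},
])

```text
time: 23.3
eef_pos: [529.7, 171.9, 70.1]
orientation: [0.705, -0.059, 0.705, 0.059]
contact_force: [-0.2, -0.3, 0.2]
opening: 0.273
```

>>> servo_tool([
  {"dp":[0,0,-0.1],"turn":0,"gripper":185},
  {"dp":[0,0,-0.1],"turn":0,"gripper":185},
])

```text
time: 23.5
eef_pos: [529.7, 171.8, 69.2]
orientation: [0.705, -0.059, 0.705, 0.059]
contact_force: [-0.2, -0.2, 0.1]
opening: 0.273
```

>>> servo_tool([
  {"dp":[0,0,-0.1],"turn":0,"gripper":185},
  {"dp":[0,0,-0.1],"turn":0,"gripper":185},
])

```text
time: 23.7
eef_pos: [529.7, 171.8, 68.1]
orientation: [0.705, -0.059, 0.705, 0.059]
contact_force: [-0.2, 0.6, -0.3]
opening: 0.273
```

>>> servo_tool([
  {"dp":[0,0,-0.1],"turn":0,"gripper":185},
  {"dp":[0,0,-0.1],"turn":0,"gripper":185},
])

```text
time: 23.9
eef_pos: [529.7, 171.8, 67.1]
orientation: [0.705, -0.059, 0.705, 0.059]
contact_force: [-0.4, -0.7, -0.1]
opening: 0.276
```

>>> servo_tool([
  {"dp":[0,0,-0.1],"turn":0,"gripper":185},
  {"dp":[0,0,-0.1],"turn":0,"gripper":185},
])

```text
time: 24.1
eef_pos: [529.7, 171.8, 66.1]
orientation: [0.705, -0.059, 0.705, 0.059]
contact_force: [-0.6, -0.1, 0.6]
opening: 0.275
```

>>> servo_tool([
  {"dp":[0,0,-0.1],"turn":0,"gripper":185},
  {"dp":[0,0,-0.1],"turn":0,"gripper":185},
])

```text
time: 24.3
eef_pos: [529.7, 171.8, 65.1]
orientation: [0.705, -0.059, 0.705, 0.059]
contact_force: [-0.1, 0.5, -0.2]
opening: 0.276
```

>>> servo_tool([
  {"dp":[0,0,-0.1],"turn":0,"gripper":185},
  {"dp":[0,0,-0.1],"turn":0,"gripper":185},
])

```text
time: 24.5
eef_pos: [529.8, 171.8, 64.1]
orientation: [0.705, -0.059, 0.705, 0.059]
contact_force: [-0.0, -0.1, 0.6]
opening: 0.277
```

>>> servo_tool([
  {"dp":[0,0,-0.1],"turn":0,"gripper":185},
  {"dp":[0,0,-0.1],"turn":0,"gripper":185},
])

```text
time: 24.7
eef_pos: [529.8, 171.9, 64.0]
orientation: [0.705, -0.059, 0.705, 0.058]
contact_force: [-2.3, -0.2, 6.8]
opening: 0.271
```

The collar touches at TCP z=64.0 and the lid at 74.4. So the collar must rise 10.4 mm, which is 0.65 turn or 234° counter-clockwise. I lift and pre-rotate by -117° so that one grip covers it.

>>> servo_tool([
  {"dp":[0,-0.05,2],"turn":0,"gripper":185},
  {"dp":[0,-0.05,4.5],"turn":0,"gripper":185},
  {"dp":[0,-0.05,5],"turn":-8,"gripper":90},
  {"dp":[0,-0.05,5],"turn":-16,"gripper":90},
  {"dp":[0,-0.05,5],"turn":-24,"gripper":90},
  {"dp":[0,-0.05,5],"turn":-32,"gripper":90},
  {"dp":[0,-0.05,5],"turn":-40,"gripper":90},
  {"dp":[0,-0.05,5],"turn":-48,"gripper":90},
  {"dp":[0,-0.05,5],"turn":-56,"gripper":90},
  {"dp":[0,-0.05,5],"turn":-64,"gripper":90},
])

```text
time: 25.7
eef_pos: [529.7, 171.4, 113.2]
orientation: [0.628, 0.325, 0.628, -0.326]
contact_force: [-0.1, 0.3, -0.1]
opening: 0.645
```

>>> servo_tool([
  {"dp":[0,0,0],"turn":-8,"gripper":90},
  {"dp":[0,0,0],"turn":-16,"gripper":90},
  {"dp":[0,0,0],"turn":-24,"gripper":90},
  {"dp":[0,0,0],"turn":-32,"gripper":90},
  {"dp":[0,0,0],"turn":-40,"gripper":90},
  {"dp":[0,0,0],"turn":-48,"gripper":90},
  {"dp":[0,0,0],"turn":-53,"gripper":90},
  {"dp":[0,0,0],"turn":-53,"gripper":90},
  {"dp":[0,0,0],"turn":-53,"gripper":90},
])

```text
time: 26.6
eef_pos: [529.7, 171.6, 113.2]
orientation: [-0.419, -0.57, -0.419, 0.57]
contact_force: [0.4, 0.4, -0.8]
opening: 0.645
```

```bash
python3 - <<'E'
from h import *
s=state(); f=vision.grab_frame("wrist"); p=np.array(s["eef_pos"])
g=vision.grab_frame("top"); reds(g,112)
E
```

```text
t 26.6 tcp [529.7 171.6 113.2] jaw deg -107.3 open 0.645 F [ 0.4  0.4 -0.8] q7 -2.3
red@ 112 [147.  581.3] [ 62.2 110.9] 4.4
red@ 112 [ 236.5 -702.1] [200.4  71.8] 0.3
red@ 112 [ 558.2 -279.5] [40.2 57.9] 9.0
red@ 112 [604.6  14.1] [77.2 78.7] 1.5
red@ 112 [754.  553.9] [133.1 106.5] 58.3
red@ 112 [934.3 461.1] [204.8  70.2] 89.2
red@ 112 [1039.8  346.1] [130.   40.3] 89.9
red@ 112 [1005.7  415.9] [229.4  78.3] 69.4
```

>>> servo_tool([
  {"dp":[0,-0.05,-2],"turn":0,"gripper":90},
  {"dp":[0,-0.05,-4],"turn":0,"gripper":90},
  {"dp":[0,-0.05,-6],"turn":0,"gripper":90},
  {"dp":[0,-0.05,-7.3],"turn":0,"gripper":90},
  {"dp":[0,-0.05,-7.3],"turn":0,"gripper":90},
  {"dp":[0,-0.05,-7.3],"turn":0,"gripper":90},
])

```text
time: 27.3
eef_pos: [530.0, 171.0, 40.4]
orientation: [0.418, 0.57, 0.418, -0.57]
contact_force: [1.2, -0.3, 0.3]
opening: 0.648
```

>>> servo_tool([
  {"dp":[0,0,0],"turn":0,"gripper":255},
  {"dp":[0,0,0],"turn":0,"gripper":255},
  {"dp":[0,0,0],"turn":0,"gripper":255},
  {"dp":[0,0,0],"turn":0,"gripper":255},
], squeeze=40)

```text
time: 27.7
eef_pos: [530.4, 170.4, 41.5]
orientation: [0.418, 0.571, 0.418, -0.57]
contact_force: [-1.6, -1.6, 5.0]
opening: 0.441
```

Opening 0.441 matches the 39 mm collar. Now I turn it, rising with the thread.

>>> servo_tool([
  {"dp":[0,0,0.036],"turn":8,"gripper":255},
  {"dp":[0,0,0.071],"turn":16,"gripper":255},
  {"dp":[0,0,0.107],"turn":24,"gripper":255},
  {"dp":[0,0,0.142],"turn":32,"gripper":255},
  {"dp":[0,0,0.178],"turn":40,"gripper":255},
  {"dp":[0,0,0.213],"turn":48,"gripper":255},
  {"dp":[0,0,0.249],"turn":56,"gripper":255},
  {"dp":[0,0,0.284],"turn":64,"gripper":255},
  {"dp":[0,0,0.32],"turn":72,"gripper":255},
  {"dp":[0,0,0.356],"turn":80,"gripper":255},
])

```text
time: 28.7
eef_pos: [530.0, 171.3, 45.1]
orientation: [0.688, 0.166, 0.687, -0.166]
contact_force: [-2.8, -0.4, 5.6]
opening: 0.439
```

>>> servo_tool([
  {"dp":[0,0,0.036],"turn":8,"gripper":255},
  {"dp":[0,0,0.071],"turn":16,"gripper":255},
  {"dp":[0,0,0.107],"turn":24,"gripper":255},
  {"dp":[0,0,0.142],"turn":32,"gripper":255},
  {"dp":[0,0,0.178],"turn":40,"gripper":255},
  {"dp":[0,0,0.213],"turn":48,"gripper":255},
  {"dp":[0,0,0.249],"turn":56,"gripper":255},
  {"dp":[0,0,0.284],"turn":64,"gripper":255},
  {"dp":[0,0,0.32],"turn":72,"gripper":255},
  {"dp":[0,0,0.356],"turn":80,"gripper":255},
])

```text
time: 29.7
eef_pos: [529.1, 171.1, 48.6]
orientation: [0.633, -0.315, 0.634, 0.314]
contact_force: [-4.4, -1.0, 8.4]
opening: 0.445
```

>>> servo_tool([
  {"dp":[0,0,0.036],"turn":8,"gripper":255},
  {"dp":[0,0,0.071],"turn":16,"gripper":255},
  {"dp":[0,0,0.107],"turn":24,"gripper":255},
  {"dp":[0,0,0.142],"turn":32,"gripper":255},
  {"dp":[0,0,0.178],"turn":40,"gripper":255},
  {"dp":[0,0,0.213],"turn":48,"gripper":255},
  {"dp":[0,0,0.249],"turn":56,"gripper":255},
  {"dp":[0,0,0.284],"turn":64,"gripper":255},
  {"dp":[0,0,0.32],"turn":72,"gripper":255},
  {"dp":[0,0,0.329],"turn":74,"gripper":255},
])

```text
time: 30.7
eef_pos: [529.0, 170.3, 51.9]
orientation: [0.316, -0.632, 0.318, 0.632]
contact_force: [-5.7, -3.8, 10.4]
opening: 0.446
```

>>> servo_tool([
  {"dp":[0,0,0],"turn":0,"gripper":255},
  {"dp":[0,0,0],"turn":0,"gripper":255},
])

```text
time: 30.9
eef_pos: [529.0, 170.2, 51.9]
orientation: [-0.317, 0.631, -0.319, -0.631]
contact_force: [-5.8, -2.8, 11.3]
opening: 0.443
```

```bash
python3 - <<'E'
from h import *
state()
E
```

```text
t 30.9 tcp [529.  170.2  51.9] jaw deg 126.5 open 0.443 F [-5.8 -2.8 11.3] q7 1.15
```

The tool rose 10.4 mm through the 234° turn. I release, lift and re-probe at the same jaw angle as before.

>>> servo_tool([
  {"dp":[0,0,0],"turn":0,"gripper":90},
  {"dp":[0,0,0],"turn":0,"gripper":90},
  {"dp":[0.05,0.05,0],"turn":0,"gripper":90},
  {"dp":[0.05,0.05,3],"turn":0,"gripper":90},
  {"dp":[0.05,0.05,6],"turn":0,"gripper":90},
  {"dp":[0.05,0.05,6],"turn":-8,"gripper":90},
  {"dp":[0.05,0.05,6],"turn":-16,"gripper":90},
  {"dp":[0.05,0.05,6],"turn":-24,"gripper":90},
  {"dp":[0.05,0.05,6],"turn":-32,"gripper":185},
  {"dp":[0.05,0.05,6],"turn":-40,"gripper":185},
])

```text
time: 31.9
eef_pos: [530.5, 171.5, 110.6]
orientation: [0.517, -0.483, 0.516, 0.483]
contact_force: [-0.2, 1.7, 0.2]
opening: 0.319
```

>>> servo_tool([
  {"dp":[0,0,0],"turn":-8,"gripper":185},
  {"dp":[0,0,0],"turn":-16,"gripper":185},
  {"dp":[0,0,0],"turn":-24,"gripper":185},
  {"dp":[0,0,0],"turn":-32,"gripper":185},
  {"dp":[0,0,0],"turn":-40,"gripper":185},
  {"dp":[0,0,0],"turn":-48,"gripper":185},
  {"dp":[0,0,0],"turn":-56,"gripper":185},
  {"dp":[0,0,0],"turn":-64,"gripper":185},
  {"dp":[0,0,0],"turn":-72,"gripper":185},
  {"dp":[0,0,0],"turn":-77,"gripper":185},
])

```text
time: 32.9
eef_pos: [530.4, 171.7, 110.7]
orientation: [0.705, -0.057, 0.705, 0.057]
contact_force: [-0.5, 0.8, 0.4]
opening: 0.275
```

```bash
python3 - <<'E'
from h import *
state()
E
```

```text
t 32.9 tcp [530.4 171.7 110.7] jaw deg 9.3 open 0.275 F [-0.5  0.8  0.4] q7 -0.56
```

>>> servo_tool([
  {"dp":[-0.05,0,-0.8],"turn":0,"gripper":185},
  {"dp":[-0.05,0,-1.6],"turn":0,"gripper":185},
  {"dp":[-0.05,0,-2.4],"turn":0,"gripper":185},
  {"dp":[-0.05,0,-3.0],"turn":0,"gripper":185},
  {"dp":[-0.05,0,-3.3],"turn":0,"gripper":185},
  {"dp":[-0.05,0,-3.3],"turn":0,"gripper":185},
])

```text
time: 33.5
eef_pos: [529.4, 171.3, 76.9]
orientation: [0.704, -0.059, 0.705, 0.059]
contact_force: [-0.5, 1.2, 0.1]
opening: 0.278
```

>>> servo_tool([
  {"dp":[0,0,-0.1],"turn":0,"gripper":185},
  {"dp":[0,0,-0.15],"turn":0,"gripper":185},
  {"dp":[0,0,-0.15],"turn":0,"gripper":185},
])

```text
time: 33.8
eef_pos: [529.9, 171.4, 76.3]
orientation: [0.705, -0.059, 0.705, 0.059]
contact_force: [-1.0, -0.3, -0.6]
opening: 0.275
```

>>> servo_tool([
  {"dp":[0,0,-0.1],"turn":0,"gripper":185},
  {"dp":[0,0,-0.1],"turn":0,"gripper":185},
])

```text
time: 34.0
eef_pos: [529.8, 171.3, 75.1]
orientation: [0.705, -0.059, 0.705, 0.059]
contact_force: [0.8, -0.5, -0.1]
opening: 0.274
```

>>> servo_tool([
  {"dp":[0,0,-0.1],"turn":0,"gripper":185},
  {"dp":[0,0,-0.1],"turn":0,"gripper":185},
])

```text
time: 34.2
eef_pos: [529.9, 171.4, 74.4]
orientation: [0.705, -0.059, 0.705, 0.059]
contact_force: [-0.5, -0.2, 4.1]
opening: 0.276
```

>>> servo_tool([
  {"dp":[0,0,-0.05],"turn":0,"gripper":185},
  {"dp":[0,0,-0.05],"turn":0,"gripper":185},
])

```text
time: 34.4
eef_pos: [529.9, 171.4, 74.4]
orientation: [0.705, -0.059, 0.704, 0.058]
contact_force: [-2.3, -0.6, 8.2]
opening: 0.279
```

The collar now touches at TCP z=74.4, the same as the lid. I retreat clear and run a final check.

>>> servo_tool([
  {"dp":[0,0,2],"turn":0,"gripper":185},
  {"dp":[0,0,6],"turn":0,"gripper":185},
  {"dp":[0,0,10],"turn":0,"gripper":100},
  {"dp":[0,0,14],"turn":0,"gripper":0},
  {"dp":[-2,-4,16],"turn":0,"gripper":0},
  {"dp":[-4,-8,16],"turn":0,"gripper":0},
  {"dp":[-6,-12,16],"turn":0,"gripper":0},
  {"dp":[-8,-16,16],"turn":0,"gripper":0},
  {"dp":[-8,-18,16],"turn":0,"gripper":0},
  {"dp":[-8,-18,16],"turn":0,"gripper":0},
])

```text
time: 35.4
eef_pos: [449.3, -12.2, 233.6]
orientation: [0.705, -0.057, 0.705, 0.056]
contact_force: [0.8, -0.3, -1.2]
opening: 1.0
```

```bash
python3 - <<'E'
from h import *
import pickle
state(); f=vision.grab_frame("top"); reds(f,112,350); g=vision.grab_frame("side"); F=pickle.load(open("F0.pkl","rb")); 
m=cv2.inRange(cv2.cvtColor(g["img"],cv2.COLOR_RGB2HSV),(0,150,60),(8,255,255))
a=cv2.resize(f["img"][170:265,165:290],(400,304),interpolation=cv2.INTER_CUBIC); b=cv2.resize(g["img"][230:350,280:380],(253,304),interpolation=cv2.INTER_CUBIC)
cv2.imwrite("pics/end.png",np.clip(np.concatenate([a,b],1)*1.3,0,255).astype(np.uint8)[:,:,::-1])
for n,x in(("top",f),("side",g)):
    d=np.abs(x["img"].astype(int)-F[n]["img"]).max(2)
    for nm,P in(("short",[559,-284,80]),("jug",[602,13,126]),("arm",[700,-30,30])):
        u,v=proj(x,[P])[0].astype(int); print(n,nm,(u,v),"mean diff",d[v-12:v+12,u-12:u+12].mean().round(1))
E
```

```text
t 35.4 tcp [449.3 -12.2 233.6] jaw deg 9.2 open 1.0 F [ 0.8 -0.3 -1.2] q7 0.01
red@ 112 [145.9 581.4] [ 60.  110.6] 4.4
red@ 112 [ 236.4 -703.2] [203.  70.] 2.9
red@ 112 [511.7 286.9] [59.7 44.1] 8.3
red@ 112 [ 557.9 -279.8] [40.9 57.6] 8.0
red@ 112 [604.6  14.1] [77.2 78.7] 1.5
red@ 112 [754.2 553.9] [132.7 107.2] 57.1
red@ 112 [934.1 460.3] [ 72.7 206.5] 0.0
red@ 112 [1006.5  415.7] [226.8  77.7] 68.6
top short (np.int64(443), np.int64(212)) mean diff 9.9
top jug (np.int64(316), np.int64(188)) mean diff 10.6
top arm (np.int64(335), np.int64(155)) mean diff 11.4
side short (np.int64(325), np.int64(133)) mean diff 24.7
side jug (np.int64(297), np.int64(195)) mean diff 5.3
side arm (np.int64(267), np.int64(202)) mean diff 6.0
```

View pics/end.png

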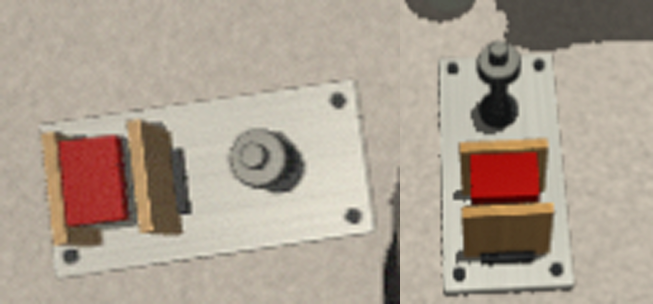

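The end picture shows the red lid at (92,180) in the left panel, upright between the cheeks. The collar is raised at (262,158), and the gripper is clear of everything.

```bash
python3 -c "
from workcell import close_job; print(close_job())"
```

```text
the job is handed in; nothing more can be done
None
```

The tall jar is standing on the press deck between the cheeks, and the collar is level with its lid. The job is handed in at about 35 s of robot time.

**What I did:** I lifted the tall jar out by its 42 mm faces and set it down on the open table. I regripped it across its 60 mm sides and lowered it into the nest. Then I turned the collar 234° counter-clockwise, raising it 10.4 mm, let go and retreated.

**Last checks:**
- **Collar height:** fingertip probing touched the lid and, after turning, the collar top at the same reported tool height (74.4 mm for both, about 8 N). The two agree to about 0.2 mm.
- **Jar position:** the final top view has the lid at (512, 287), aligned to within about 1.5°, upright and fully between the cheeks. The gripper was open and clear.
- **Things left alone:** the short jar and the jug measured where they were at the start. The press arm was checked only by comparing small image patches, with no sign of movement.

**What disagreed:**
- **Fingertip position:** probing and pictures showed the real fingertips about 38 mm above the reported tool point (at that opening). The jar was therefore held near its lid rather than at mid-height. Both set-downs still went cleanly, and I allowed for the offset at the collar.
- **Short jar patch:** its side-view patch changed more than the others. I put that down to the tall jar no longer standing beside it, since its top-view position is unchanged.

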